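# Rock the pendulum gauge on the doming stud to its index

### The arm

A 7-joint arm with a two-finger parallel gripper is mounted at the origin on the work surface. World frame = base frame: x ahead of the robot, y to its left, z up, the work surface at z = 0. Lengths are in mm, angles in degrees, forces in N, time in s.
With the tool pointing down it reaches from about 400 to 925 mm from the base axis. Payload 5.6 kg.
Tool frame: the origin (TCP) lies between the finger pads, 19 mm behind the fingertips; this is the grasp point; z points along the fingers, y is the line along which they close (so a half turn about z gives the same grasp; the last joint's range is limited). The gripper opens to 85 mm and grips with 20 to 120 N. Pads are 22 mm wide; open, the fingers measure 114 mm over their backs; the gripper's body (76 mm by 85 mm) begins 54 mm behind the grasp point. The pads swing forward as they close: fully open they stand 13 mm farther back than shut.
Start: joints at [65.145, 26.786, -0.665, 91.828, 0.344, 61.387, -3.226], TCP at [247.564, -601.015, 249.99] pointing down, gripper open.
Joint ranges: [-144.91, 144.91], [-17.63, 115.5], [-89.93, 88.59], [15.96, 139.68], [-74.01, 254.01], [8.47, 105.57], [-167.45, 167.45]. Speed limits (degrees/s): [147.25, 147.25, 180, 180, 180, 180, 180].

### API

Orientations are given as [roll, pitch, yaw] about the fixed x, y, z axes, in that order (R = Rz(yaw) Ry(pitch) Rx(roll)).
In Python, from rig import ctrl gives the robot as it stands. The module is installed in compiled form; this text tells all that it offers.
- The arm moves only by the tool arm_command, never from a script. Its argument "targets" is a list that holds one entry, the list of rows, each a list of 6 numbers: the shift along the world's x, y, z in units of 100 mm (1.0 is 100 mm), then the turn, a rotation vector about the world's x, y, z in units of 45 degrees (1.0 is 45 degrees). A call has 1 to 12 rows; each row is the pose to reach, as a shift and turn from the pose commanded when the call began; what a row does not reach only later rows make up. A row lasts 1/8 s, in which the tool goes at most 62.5 mm and 10.7 degrees, less where a joint would pass 70% of its speed; a pose out of reach is approached as far as the arm can. A call with a number of a shift or a turn outside -1 to 1 is refused whole. A call with a gripper value outside its range is refused whole. "jaw" is the closure, from 0 (fully open) to 1 (shut), set as the call begins (left out, the last holds). The fingers move at their own pace and stop on an object; "squeeze" is the grip in N (left out, the last holds). Time passes only in rows, so rows that repeat a pose let the fingers close. It gives the time, the measured TCP pose, the force, the opening and the grip force at its end, in the units of the state.
- ctrl.get_state(): the state, without advancing time (a new reading comes with each control period).
- ctrl.grab_frame(name): name is "side" or "top"; returns the picture (420x560x3 uint8, red, green, blue); there is no depth.
- ctrl.camera_info(name): a dict with "fx", "fy", "cx", "cy" (pixels), "D" ([k1, k2, p1, p2, k3] as OpenCV has them; the pictures are not rectified), "rvec" (rotation vector, rad) and "tvec" (3), from world to camera coordinates, as OpenCV has them. Camera axes: x right, y down, z forward; pixel columns grow to the right and rows downward; lengths in mm; the calibration is good to about 2 mm. A picture is of the moment at which its call begins. camera_info takes no time and is no camera call.
- ctrl.job_done(): hands the job in; it is judged then, once.
Trained networks look in the newest picture that a camera, given by its name, has taken for a name from the list of things; names that differ only in an ending like _2 or _b are one class to them, and where a whole thing is asked for, a point or a joint stands for the part that bears it (a point fixed in the world has none). Each returns a list of dicts, best first, with "conf" (0 to 1); they miss things now and then, are a little off and sometimes report something else, mostly with a low value. They report only what shows in the picture. A call takes as long as a camera call.
- ctrl.search_frame(camera, thing): "point" ([x, y, z] in mm, in world coordinates, good to about 4 mm: the middle of the surface that is visible of it).
- ctrl.outline_of(camera, thing): "region" (420x560 bool, what is visible of it).
- ctrl.tip_of(camera, thing): "point" ([x, y, z] in mm, in world coordinates, good to about 4 mm: a listed point, or the origin of a listed thing).
The state is a dict: "time_s": time; "joint_positions": joint angles; "qd": joint speeds; "joint_efforts": joint torques, N m; "tool_pos": TCP position; "orientation": TCP orientation; "contact_force": force on the tool from outside, world axes, zero at the start; "ft_torque": the same for the moment, N m; "gripper_width": finger opening in mm; "finger_force": force on a finger pad.
Only numpy, scipy, OpenCV 4.12 (cv2) and the standard library are available. Lean on these libraries where they do the work, as an engineer would, in place of code of your own. Each camera call takes 0.05 s, during which the arm holds its last target. There are 200 camera calls.

### The job

Check the pendulum angle gauge at its preset angle: pick it up by the post on its top and first stand it upright on the round top of the stud that is not under the dust cover. Keeping it resting lightly on that stud, rock it sideways until its swinging pointer settles over the middle of the index tab on its dial, and finish still holding it there, steady, in the gripper and on the stud. Leave the dust cover and the other things on the bench where they are.

Things in the scene. Friction and masses are not known exactly. Their poses are not given: they have to be found in the camera images.
- gauge: Pendulum angle gauge, loose, about 340 g. Steel shoe 44 (x) x 100 (y) x 8 mm; flat case 24 x 104 mm up to z = 108 mm, white dial behind, clear pane on its +x side; on top a dark post 18 (x) x 30 (y) mm, z = 108 to 154 mm. Origin: centre of the shoe's underside; z up, y along the width, x out of the dial. Starts upright on the bench, dial roughly to world +x (yaw within 0.6 rad).
- gauge_grip (a point): Point to grip on the gauge's post: 134 mm above the shoe's underside, on the gauge's z axis; gauge's axes. With the TCP here the fingertips clear the case. Grip across the post's 30 mm width (fingers on its +y and -y faces), so that the lean cannot slip.
- pointer (a joint): Angle (rad) of the dark weighted pointer, a free pendulum in the case: pivot 88 mm above the shoe's underside, tip 62 mm below it, a swing dies in about 1 s. 0 with the gauge upright. Hanging still it equals the gauge's lean about its own +x axis (positive: top leans to the gauge's -y side; the tip then also stands on the dial's -y side).
- index (a joint): Angle (rad) of the index: brass arm on the pointer's pivot, behind it, ending in a flat tab 7 mm wide at the tip's radius (62 mm). Same zero and direction as the pointer: pointer over the tab's middle when both are equal. Preset from 0.22 to 0.40; stays put; closed in behind the pane.
- pointer_tip (a point): Tip of the pointer, 62 mm from the pivot.
- index_mark (a point): Middle of the index tab, 62 mm from the pivot, level with the pointer tip's plane, so the two points coincide when the pointer is on the index.
- stud_a: Fixed steel doming stud on the bench: foot disc 44 mm across, 8 mm high, thin post, and a polished ball 28 mm across on top. Ball centre 42 mm, top 56 mm above the bench. Origin: centre of the foot's underside. Either free or under the dust cover.
- stud_b: A second, identical fixed doming stud, 130 to 285 mm away (origin: centre of the foot's underside; ball top at 56 mm). Exactly one of the two studs is under the dust cover.
- cover: Loose grey dust cover, a cap 60 mm across and 70 mm high with a small knob up to 84 mm, standing on the bench over one of the studs and hiding it. Origin: centre of its underside. Not to be moved.
- collar: Loose low black rubber ring, 68 mm outside, 54 mm inside, 8 mm high, lying round the foot of the stud that is not covered. Origin: centre of its underside. May stay there.
- jar: Bystander: small jar with black cap, 48 mm across, 45 mm high. Origin: centre of its underside.
- loupe: Bystander: black eye loupe standing on its rim, 42 mm across, 36 mm high. Origin: centre of its underside.
- offcut: Bystander: brass bar offcut 16 x 60 x 12 mm lying on the bench. Origin: centre of its underside.

How it is judged:
By the outcome, as a careful person would: the job done as asked, in the order asked, and still so for the second after the job is handed in, while the arm keeps its last pose, push and grip.
It also fails if it takes over 56 s, if anything falls off the work surface, if the arm or the gripper's body presses on something with over 40 N, if the wrist force passes 120 N, or if a joint passes its speed limit or range.

## Working session

There is one attempt and no reset: what is moved stays moved. The work goes in short steps, Python scripts to look and compute and a tool call to move; the robot and the scene stay as the last step left them, time stands still between calls to the robot, and variables do not carry over. Pictures are saved under pics/ and viewed, at most 10 in all, crops included, and the job is handed in when it is done.

Besides the shell and the picture viewer there is one more tool, called after ">>>" by a JSON object that holds its "name" and its "arguments". arm_command: Moves the arm, as the interface text tells. Its arguments: {"type":"object","properties":{"targets":{"type":"array"},"jaw":{"type":"number"},"squeeze":{"type":"number"}},"required":["targets"]}

```bash
mkdir -p pics; cat > h.py <<'E'
import numpy as np, cv2
from rig import ctrl
def cam(n):
    c=ctrl.camera_info(n); K=np.array([[c["fx"],0,c["cx"]],[0,c["fy"],c["cy"]],[0,0,1.]])
    return K,np.array(c["D"],float),np.array(c["rvec"],float),np.array(c["tvec"],float)
def proj(n,P):
    K,D,r,t=cam(n); return cv2.projectPoints(np.array(P,float).reshape(-1,1,3),r,t,K,D)[0][:,0]
def ray(n,uv):
    K,D,r,t=cam(n); R=cv2.Rodrigues(r)[0]
    p=cv2.undistortPoints(np.array(uv,float).reshape(-1,1,2),K,D)[:,0]
    d=np.c_[p,np.ones(len(p))]@R; return -R.T@t,d
def onplane(n,uv,z):
    o,d=ray(n,uv); return o+d*((z-o[2])/d[:,2])[:,None]
def save(n,f):
    im=ctrl.grab_frame(n); cv2.imwrite("pics/"+f,im[:,:,::-1]); return im
E
python3 - <<'E'
from h import *
a=save("side","s0.png");b=save("top","t0.png")
cv2.imwrite("pics/both0.png",cv2.resize(np.hstack([a,b])[:,:,::-1],(800,300)))
for n in("side","top"):
    o,_=ray(n,[[280,210]]);print(n,o.round(),np.round(ctrl.camera_info(n)["fx"]))
    for t in["gauge","gauge_grip","stud_a","cover","collar","jar","loupe","offcut","pointer_tip","index_mark"]:
        print(n,t,[(np.round(d["point"],0).tolist(),round(d["conf"],2)) for d in ctrl.tip_of(n,t)])
s=ctrl.get_state();print(s)
E
```

```text
side [ 221. -454.  692.] 488.0
side gauge [([583.0, -184.0, -1.0], 0.78)]
side gauge_grip [([580.0, -188.0, 133.0], 0.68)]
side stud_a [([580.0, 76.0, 3.0], 0.89)]
side cover [([496.0, 286.0, -2.0], 0.78)]
side collar [([577.0, 78.0, 1.0], 0.65)]
side jar [([725.0, -1.0, -1.0], 0.7), ([587.0, -185.0, -2.0], 0.61)]
side loupe [([745.0, 167.0, 0.0], 0.71)]
side offcut [([407.0, -20.0, -4.0], 0.67)]
side pointer_tip []
side index_mark []
top [442.  43. 884.] 423.0
top gauge [([581.0, -185.0, 0.0], 0.96)]
top gauge_grip [([583.0, -184.0, 132.0], 0.77)]
top stud_a [([579.0, 83.0, 3.0], 0.64)]
top cover [([496.0, 287.0, -1.0], 0.79)]
top collar [([579.0, 78.0, 4.0], 0.82)]
top jar [([722.0, 1.0, 2.0], 0.9)]
top loupe [([748.0, 164.0, 1.0], 0.86), ([579.0, 80.0, 1.0], 0.6), ([408.0, -16.0, 3.0], 0.4)]
top offcut [([408.0, -19.0, -4.0], 0.51)]
top pointer_tip []
top index_mark []
{'time_s': 1.1, 'joint_positions': array([65.14325191, 26.78526791, -0.66383621, 91.82849569,  0.34435329,
       61.38730109, -3.22340187]), 'qd': array([-0.04798283, -0.05961092,  0.02290102, -0.02204243,  0.03370979,
       -0.09242787, -0.01301511]), 'joint_efforts': array([-3.33468997e-04, -5.32247114e+01,  2.20074516e-02, -2.51639950e+01,
        1.16658333e-02,  1.37370760e-03,  5.24778642e-06]), 'tool_pos': array([ 247.57265958, -601.00435703,  249.99214709]), 'orientation': array([1.79998916e+02, 3.09479666e-03, 2.23908621e+01]), 'contact_force': array([-0.37064746, -0.93226513, -0.42539025]), 'ft_torque': array([0.01430816, 0.03652324, 0.02924694]), 'finger_force': 0.0, 'gripper_width': 85.20021649816121}
```

View pics/both0.png

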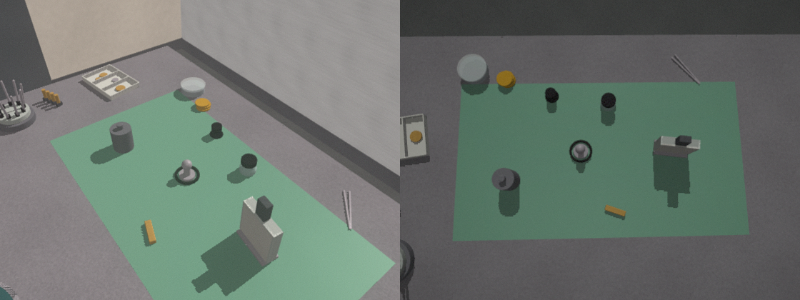

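```bash
cat >> h.py <<'E'
def box(x0,x1,y0,y1,z0,z1):
    return np.array([[a,b,c] for a in(x0,x1) for b in(y0,y1) for c in(z0,z1)],float)
BOX=[box(-22,22,-50,50,0,8),box(-12,12,-52,52,8,108),box(-9,9,-15,15,108,154)]
def sil(n,x,y,yaw):
    m=np.zeros((420,560),np.uint8);c,s=np.cos(yaw),np.sin(yaw);R=np.array([[c,-s,0],[s,c,0],[0,0,1]])
    for b in BOX: cv2.fillConvexPoly(m,cv2.convexHull(np.round(proj(n,b@R.T+[x,y,0])*16).astype(np.int32)),1,shift=4)
    return m>0
E
python3 - <<'E'
from h import *
from scipy.optimize import minimize
reg={}
for n in("side","top"):
    ctrl.grab_frame(n); r=ctrl.outline_of(n,"gauge"); reg[n]=r[0]["region"]; print(n,r[0]["conf"],reg[n].sum())
def cost(p,ns=("side","top")):
    return sum((sil(n,*p)^reg[n]).sum()/ (reg[n].sum()) for n in ns)
for ns in(("side","top"),("side",),("top",)):
    best=min((cost((582,-185,a),ns),a) for a in np.radians(np.arange(-40,41,4)))
    r=minimize(cost,(582,-185,best[1]),args=(ns,),method="Nelder-Mead",options=dict(initial_simplex=[(582,-185,best[1]),(586,-185,best[1]),(582,-181,best[1]),(582,-185,best[1]+.08)]))
    print(ns,r.x[:2].round(1),np.degrees(r.x[2]).round(1),r.fun)
# stud ball
for n in("side","top"):
    r=ctrl.outline_of(n,"collar")
    for d in r[:1]:
        v,u=np.nonzero(d["region"]); P=onplane(n,np.c_[u,v],8)[:,:2]; print(n,"collar",cv2.minEnclosingCircle(P.astype(np.float32)),d["conf"])
    r=ctrl.outline_of(n,"stud_a")
    v,u=np.nonzero(r[0]["region"]); print("stud px",u.min(),u.max(),v.min(),v.max(),proj(n,[[580,78,42],[580,78,0]]).round(1).tolist())
    im=cv2.imread("pics/%s0.png"%n[0]); c=proj(n,[580,78,42])[0].astype(int)
    cr=im[c[1]-35:c[1]+35,c[0]-35:c[0]+35]; cv2.imwrite(f"pics/c{n}.png",cr)
a=np.hstack([cv2.resize(cv2.imread(f"pics/c{n}.png"),(400,400),interpolation=cv2.INTER_NEAREST) for n in("side","top")]);cv2.imwrite("pics/cc.png",a)
E
```

```text
side 0.9 4122
top 0.82 1598
('side', 'top') [ 583.2 -185.9] -7.0 0.12416509234310963
('side',) [ 583.7 -185.8] -8.1 0.03202328966521106
('top',) [ 582.4 -185. ] -4.4 0.07008760951188986
side collar ((577.37451171875, 78.12986755371094), 34.798187255859375) 0.61
stud px 251 273 223 253 [[262.1, 230.8], [262.6, 246.1]]
top collar ((578.7310180664062, 79.81537628173828), 33.24334716796875) 0.56
stud px 242 263 201 222 [[252.7, 207.9], [253.5, 211.1]]
```

View pics/cc.png

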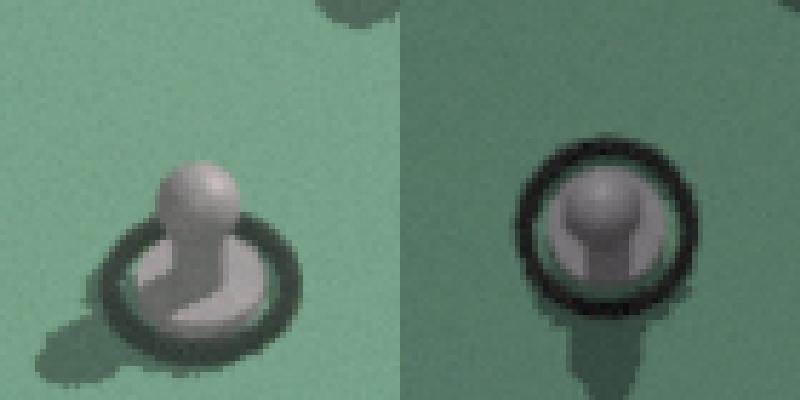

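The side crop shows the ball centred at about pixel (261.3, 229.9), and the top crop shows it at about (252.2, 206.7). The ring lies round the foot and the stud is uncovered.

```bash
python3 - <<'E'
from h import *
print(onplane("side",[[261.3,229.9]],42),onplane("top",[[252.2,206.7]],42))
s=ctrl.get_state();print(s["tool_pos"],s["orientation"],s["time_s"])
E
```

```text
[[580.25133571  80.87399714  42.        ]] [[582.47033208  78.92246845  42.        ]]
[ 247.58993819 -601.01191132  249.99901444] [1.79997433e+02 2.15057299e-03 2.23893159e+01] 1.5
```

>>> {"name": "arm_command", "arguments": {"targets": [[[0.22,0.28,0,0,0,0.22],[0.45,0.55,0,0,0,0.45],[0.67,0.83,0,0,0,0.67],[0.67,0.83,0,0,0,0.67]]], "jaw": 0}}

```text
time_s: 2.0
tool_pos: [317.4, -515.4, 250.3]
orientation: [180.0, -0.1, 52.9]
contact_force: [0.4, -0.4, 0.6]
gripper_width: 85.8
finger_force: 0.0
```

>>> {"name": "arm_command", "arguments": {"targets": [[[0.22,0.28,0,0,0,0.22],[0.45,0.55,0,0,0,0.45],[0.67,0.83,0,0,0,0.67]]]}}

```text
time_s: 2.38
tool_pos: [381.5, -435.2, 250.1]
orientation: [180.0, 0.0, 82.8]
contact_force: [0.7, 1.5, -0.6]
gripper_width: 84.9
finger_force: 0.0
```

>>> {"name": "arm_command", "arguments": {"targets": [[[0.22,0.28,0,0,0,0.22],[0.45,0.55,0,0,0,0.45],[0.67,0.83,0,0,0,0.67]]]}}

```text
time_s: 2.75
tool_pos: [448.7, -352.4, 250.1]
orientation: [-180.0, 0.0, 113.0]
contact_force: [0.4, -0.2, -0.5]
gripper_width: 85.7
finger_force: 0.0
```

>>> {"name": "arm_command", "arguments": {"targets": [[[0.22,0.28,0,0,0,0.22],[0.45,0.55,0,0,0,0.45],[0.67,0.83,0,0,0,0.67]]]}}

```text
time_s: 3.12
tool_pos: [515.9, -269.5, 250.0]
orientation: [-180.0, 0.0, 143.1]
contact_force: [0.7, 0.5, 0.3]
gripper_width: 85.7
finger_force: 0.0
```

>>> {"name": "arm_command", "arguments": {"targets": [[[0.22,0.28,0,0,0,0.22],[0.45,0.55,0,0,0,0.45],[0.67,0.83,0,0,0,0.67],[0.67,0.83,0,0,0,0.67],[0.67,0.83,0,0,0,0.67]]]}}

```text
time_s: 3.75
tool_pos: [582.1, -187.6, 249.6]
orientation: [-179.9, -0.0, 172.9]
contact_force: [-0.1, -0.1, -0.0]
gripper_width: 85.5
finger_force: 0.0
```

>>> {"name": "arm_command", "arguments": {"targets": [[[0,0,-0.3,0,0,0],[0,0,-0.6,0,0,0],[0,0,-0.85,0,0,0],[0,0,-1.0,0,0,0]]]}}

```text
time_s: 4.25
tool_pos: [581.3, -188.0, 148.6]
orientation: [-179.9, -0.1, 172.9]
contact_force: [-0.6, -0.4, 0.0]
gripper_width: 85.2
finger_force: 0.0
```

>>> {"name": "arm_command", "arguments": {"targets": [[[0,0,-0.1,0,0,0],[0,0,-0.16,0,0,0],[0,0,-0.16,0,0,0]]]}}

```text
time_s: 4.62
tool_pos: [582.6, -186.1, 134.1]
orientation: [-180.0, 0.0, 173.1]
contact_force: [0.2, -0.2, -0.6]
gripper_width: 85.7
finger_force: 0.0
```

>>> {"name": "arm_command", "arguments": {"targets": [[[0,0,0,0,0,0],[0,0,0,0,0,0],[0,0,0,0,0,0],[0,0,0,0,0,0],[0,0,0,0,0,0],[0,0,0,0,0,0],[0,0,0,0,0,0],[0,0,0,0,0,0]]], "jaw": 1, "squeeze": 70}}

```text
time_s: 5.62
tool_pos: [582.8, -186.4, 134.4]
orientation: [-180.0, 0.0, 173.1]
contact_force: [-0.2, -2.7, 5.7]
gripper_width: 29.4
finger_force: 70.0
```

>>> {"name": "arm_command", "arguments": {"targets": [[[0,0,0.15,0,0,0],[0,0,0.4,0,0,0],[0,0,0.7,0,0,0],[0,0,1.0,0,0,0],[0,0,1.0,0,0,0]]]}}

```text
time_s: 6.25
tool_pos: [583.6, -185.5, 236.0]
orientation: [-180.0, 0.2, 173.2]
contact_force: [0.7, 0.9, -4.0]
gripper_width: 29.1
finger_force: 69.7
```

```bash
python3 - <<'E'
from h import *
o,d=ray("side",[[280,210],[280,280],[280,140],[150,210],[400,210]]);d/=np.linalg.norm(d,axis=1)[:,None]
for k in(400,480,560):print(k,(o+k*d).round().tolist())
s=ctrl.get_state();print(s["contact_force"],s["ft_torque"],s["joint_positions"].round(1))
E
```

```text
400 [[397.0, -220.0, 419.0], [372.0, -253.0, 380.0], [419.0, -191.0, 463.0], [309.0, -166.0, 428.0], [469.0, -284.0, 427.0]]
480 [[433.0, -173.0, 364.0], [403.0, -213.0, 318.0], [458.0, -139.0, 418.0], [327.0, -108.0, 375.0], [518.0, -250.0, 374.0]]
560 [[468.0, -126.0, 310.0], [433.0, -173.0, 256.0], [498.0, -86.0, 372.0], [344.0, -51.0, 322.0], [568.0, -216.0, 321.0]]
[ 0.68020635  0.8541077  -3.99717337] [-0.02585121 -0.05809023 -0.00862904] [ 43.2  29.8 -39.1  96.3  21.   61.2  80.8]
```

>>> {"name": "arm_command", "arguments": {"targets": [[[-0.09,-0.01,0.12,0,0,-0.23],[-0.17,-0.02,0.24,0,0,-0.46],[-0.26,-0.04,0.36,0,0,-0.69],[-0.34,-0.05,0.48,0,0,-0.92]]]}}

```text
time_s: 6.75
tool_pos: [547.1, -190.7, 280.2]
orientation: [-179.9, -0.2, 131.4]
contact_force: [-0.0, -0.3, -4.1]
gripper_width: 29.6
finger_force: 69.7
```

>>> {"name": "arm_command", "arguments": {"targets": [[[-0.09,-0.01,0.12,0,0,-0.23],[-0.17,-0.02,0.24,0,0,-0.46],[-0.26,-0.04,0.36,0,0,-0.69],[-0.34,-0.05,0.48,0,0,-0.92]]]}}

```text
time_s: 7.25
tool_pos: [513.2, -195.7, 328.2]
orientation: [-179.8, -0.1, 90.0]
contact_force: [0.6, 0.4, -3.4]
gripper_width: 29.5
finger_force: 69.7
```

>>> {"name": "arm_command", "arguments": {"targets": [[[-0.09,-0.01,0.12,0,0,-0.23],[-0.17,-0.02,0.24,0,0,-0.46],[-0.26,-0.04,0.36,0,0,-0.69],[-0.34,-0.05,0.48,0,0,-0.89],[-0.34,-0.05,0.48,0,0,-0.89],[-0.34,-0.05,0.48,0,0,-0.89],[-0.34,-0.05,0.48,0,0,-0.89],[-0.34,-0.05,0.48,0,0,-0.89],[-0.34,-0.05,0.48,0,0,-0.89],[-0.34,-0.05,0.48,0,0,-0.89],[-0.34,-0.05,0.48,0,0,-0.89],[-0.34,-0.05,0.48,0,0,-0.89]]]}}

```text
time_s: 8.75
tool_pos: [480.5, -201.0, 378.0]
orientation: [180.0, 0.0, 50.3]
contact_force: [-0.1, -0.4, -2.8]
gripper_width: 29.3
finger_force: 69.8
```

```bash
python3 - <<'E'
from h import *
save("side","s1.png")
s=ctrl.get_state();print(s["tool_pos"],s["orientation"],s["joint_positions"].round(1),s["time_s"])
E
```

```text
[ 480.54103165 -201.04017857  378.00690726] [1.79996232e+02 4.40959016e-03 5.02871699e+01] [ 36.7   9.3 -19.9  99.4   3.3  71.9 -23.8] 8.8
```

View pics/s1.png

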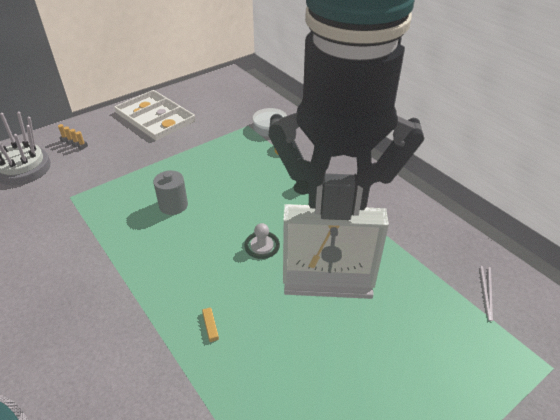

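The picture shows the dial facing the camera, with the pivot near (333, 230). The dark pointer weight hangs at about (332, 254). The brass index reaches left, towards gauge -y, to about (313, 265), so its angle is positive as expected.

```bash
cat >> h.py <<'E'
from scipy.spatial.transform import Rotation as Ro
def gpose():  # gauge pose from tool, assuming aligned grip
    s=ctrl.get_state(); T=Ro.from_euler("xyz",s["orientation"],degrees=True).as_matrix()
    R=T@np.diag([-1,1,-1.]);return R,s["tool_pos"]-R@[0,0,134]
def rect(n,im,R,p,x,k=5):  # gauge y -55..55, z 0..115 at plane x
    g=np.array([[x,y,z] for y,z in((-55,115),(55,115),(55,0),(-55,0))],float)
    src=proj(n,g@R.T+p).astype(np.float32);dst=np.float32([[0,0],[110*k,0],[110*k,115*k],[0,115*k]])
    return cv2.warpPerspective(im,cv2.getPerspectiveTransform(src,dst),(110*k,115*k),flags=cv2.INTER_CUBIC)
E
python3 - <<'E'
from h import *
R,p=gpose();im=cv2.imread("pics/s1.png")
print(R.round(3).tolist(),p)
cv2.imwrite("pics/r1.png",rect("side",im,R,p,4))
E
```

```text
[[-0.639, 0.769, -0.0], [-0.769, -0.639, 0.0], [0.0, 0.0, 1.0]] [ 480.54122202 -201.053743    244.00690795]
```

View pics/r1.png

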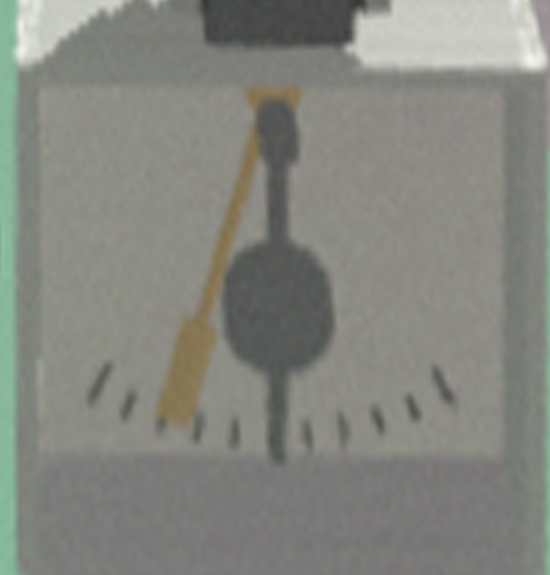

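The rectified dial shows the pointer hanging plumb at u≈277, with its tip at (278, 460). The brass arm runs from its hub at (273, 98) to a tab with its middle at about (188, 371). I'll fit the angle and depth numerically.

```bash
python3 - <<'E'
from h import *
R,p=gpose();im=cv2.imread("pics/s1.png")
k=8
def brass(r):
    h=cv2.cvtColor(r,cv2.COLOR_BGR2HSV); return (abs(h[...,0].astype(int)-20)<8)&(h[...,1]>75)
for x in(4,0,-3,-6,-9):
    r=rect("side",im,R,p,x,k)
    v,u=np.nonzero(brass(r)); y=u/k-55; z=115-v/k
    m=(z>20)&(z<84+ (4-x)); y,z=y[m],z[m]
    # centre line per row
    zz=np.arange(np.ceil(z.min()),np.floor(z.max()));yc=[];w=[]
    for a in zz:
        q=abs(z-a)<.5; yc.append((y[q].min()+y[q].max())/2 if q.any() else np.nan); w.append(np.ptp(y[q]) if q.any() else 0)
    if x==4: print([(float(a),round(float(b),1),round(float(c),1)) for a,b,c in zip(zz,yc,w)][::3])
    w=np.array(w);yc=np.array(yc);tab=w>5.5
    tz,ty=zz[tab&(zz<50)],yc[tab&(zz<50)]
    ok=(zz<68)&(zz>tz.min()+1)&np.isfinite(yc)
    f=np.polyfit(zz[ok],yc[ok],1)
    print(x,"line angle",np.degrees(np.arctan(f[0])).round(2),"y=0 at z",(-f[1]/f[0]).round(1),"tab z",tz.min(),tz.max(),"ctr y",ty.mean().round(2),
      "angle via pivot",np.degrees(np.arctan2(-ty.mean(),88-tz.mean())).round(2),"rad",np.hypot(ty.mean(),88-tz.mean()).round(1))
E
```

```text
[(31.0, -19.0, 3.8), (34.0, -19.6, 6.9), (37.0, -18.7, 6.4), (40.0, -17.8, 6.4), (43.0, -17.1, 6.5), (46.0, -16.1, 7.0), (49.0, -15.7, 6.4), (52.0, -14.6, 2.1), (55.0, -13.4, 1.9), (58.0, -12.4, 2.4), (61.0, -11.6, 2.1), (64.0, -10.9, 2.2), (67.0, -10.1, 2.1), (70.0, -9.0, 2.2), (73.0, -8.2, 2.1), (76.0, -6.9, 2.1), (79.0, -6.2, 2.1), (82.0, -5.3, 2.1)]
4 line angle 16.51 y=0 at z 100.6 tab z 32.0 49.0 ctr y -17.76 angle via pivot 20.5 rad 50.7
0 line angle 16.55 y=0 at z 95.1 tab z 27.0 45.0 ctr y -17.52 angle via pivot 18.62 rad 54.9
-3 line angle 16.61 y=0 at z 90.9 tab z 24.0 42.0 ctr y -17.26 angle via pivot 17.42 rad 57.6
-6 line angle 16.72 y=0 at z 86.5 tab z 21.0 38.0 ctr y -17.09 angle via pivot 16.29 rad 60.9
-9 line angle 16.84 y=0 at z 82.3 tab z 21.0 35.0 ctr y -16.39 angle via pivot 15.28 rad 62.2
```

>>> {"name": "arm_command", "arguments": {"targets": [[[0.08,0.23,-0.12,0,0,0.01],[0.16,0.46,-0.24,0,0,0.02],[0.25,0.7,-0.37,0,0,0.03],[0.33,0.93,-0.49,0,0,0.04]]]}}

```text
time_s: 9.3
tool_pos: [513.8, -107.2, 328.6]
orientation: [180.0, -0.0, 52.1]
contact_force: [0.3, -0.3, -2.9]
gripper_width: 29.3
finger_force: 69.7
```

>>> {"name": "arm_command", "arguments": {"targets": [[[0.08,0.23,-0.12,0,0,0.01],[0.16,0.46,-0.24,0,0,0.02],[0.25,0.7,-0.37,0,0,0.03],[0.33,0.93,-0.49,0,0,0.04]]]}}

```text
time_s: 9.8
tool_pos: [546.9, -14.3, 279.6]
orientation: [180.0, -0.0, 53.9]
contact_force: [-0.8, -1.2, -3.4]
gripper_width: 29.5
finger_force: 69.7
```

>>> {"name": "arm_command", "arguments": {"targets": [[[0.1,0.28,-0.15,0,0,0.01],[0.2,0.55,-0.3,0,0,0.02],[0.28,0.78,-0.42,0,0,0.03],[0.34,0.94,-0.5,0,0,0.047],[0.34,0.94,-0.5,0,0,0.047],[0.34,0.94,-0.5,0,0,0.047],[0.34,0.94,-0.5,0,0,0.047]]]}}

```text
time_s: 10.68
tool_pos: [580.8, 77.6, 230.6]
orientation: [179.9, 0.0, 55.9]
contact_force: [-0.1, 0.4, -3.1]
gripper_width: 29.6
finger_force: 69.7
```

```bash
python3 - <<'E'
from h import *
a=save("side","s2.png");b=save("top","t2.png")
for n in("side","top"):
  for t in("gauge","gauge_grip","stud_a","cover"):
    print(n,t,[(np.round(d["point"],1).tolist(),round(d["conf"],2)) for d in ctrl.tip_of(n,t)[:2]])
s=ctrl.get_state();print(s["tool_pos"],s["orientation"],s["joint_positions"].round(1),s["time_s"],s["contact_force"])
cv2.imwrite("pics/both2.png",np.hstack([a[100:360,150:450],b[80:340,100:400]])[:,:,::-1])
E
```

```text
side gauge [([584.9, 77.0, 92.1], 0.7)]
side gauge_grip [([576.7, 82.9, 230.2], 0.98)]
side stud_a []
side cover [([495.2, 284.6, -5.0], 0.8), ([748.0, 165.2, -2.5], 0.28)]
top gauge []
top gauge_grip []
top stud_a []
top cover [([498.1, 284.2, 1.2], 0.62)]
[580.52613747  78.95153971 229.97159242] [-1.79997213e+02  5.59353497e-03  5.60001361e+01] [ 10.4  24.9 -27.6 100.8  13.3  57.6 -56.2] 11.175 [ 0.02367541  0.40656674 -3.26438951]
```

View pics/both2.png

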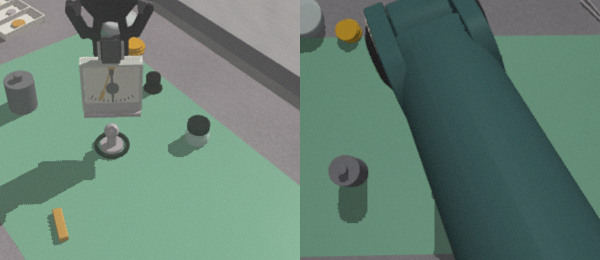

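The side view on the left shows the shoe centred over the ball at crop (112, 131), and the cover, jar and other things have not moved. In the top view on the right, the arm hides the stud. Descending.

>>> {"name": "arm_command", "arguments": {"targets": [[[0,0,-0.12,0,0,0],[0,0,-0.24,0,0,0],[0,0,-0.33,0,0,0],[0,0,-0.36,0,0,0],[0,0,-0.37,0,0,0],[0,0,-0.37,0,0,0],[0,0,-0.37,0,0,0]]]}}

```text
time_s: 12.05
tool_pos: [580.8, 79.0, 193.4]
orientation: [180.0, -0.0, 56.0]
contact_force: [1.1, -1.3, -3.1]
gripper_width: 29.7
finger_force: 69.7
```

>>> {"name": "arm_command", "arguments": {"targets": [[[0,0,-0.01,0,0,0],[0,0,-0.02,0,0,0],[0,0,-0.02,0,0,0]]]}}

```text
time_s: 12.42
tool_pos: [580.5, 79.0, 190.9]
orientation: [-180.0, 0.0, 56.0]
contact_force: [0.3, -0.3, -2.5]
gripper_width: 29.0
finger_force: 69.7
```

>>> {"name": "arm_command", "arguments": {"targets": [[[0,0,-0.005,0,0,0],[0,0,-0.01,0,0,0],[0,0,-0.01,0,0,0]]]}}

```text
time_s: 12.8
tool_pos: [580.6, 79.0, 190.2]
orientation: [180.0, -0.0, 56.0]
contact_force: [-0.6, 0.6, -2.1]
gripper_width: 28.8
finger_force: 69.9
```

>>> {"name": "arm_command", "arguments": {"targets": [[[0,0,-0.005,0,0,0],[0,0,-0.005,0,0,0],[0,0,-0.005,0,0,0]]]}}

```text
time_s: 13.18
tool_pos: [580.7, 79.1, 190.0]
orientation: [180.0, -0.0, 56.0]
contact_force: [-2.2, -0.3, 2.9]
gripper_width: 29.2
finger_force: 70.5
```

>>> {"name": "arm_command", "arguments": {"targets": [[[0,0,-0.005,0,0,0],[0,0,-0.005,0,0,0],[0,0,-0.005,0,0,0]]]}}

```text
time_s: 13.55
tool_pos: [580.8, 79.2, 189.9]
orientation: [180.0, -0.0, 56.0]
contact_force: [-1.8, -0.7, 6.7]
gripper_width: 29.0
finger_force: 71.1
```

The gauge is now standing upright on the ball at about 10 N. I'll ease it slightly, then rock it about the ball centre in steps.

>>> {"name": "arm_command", "arguments": {"targets": [[[0,0,0.004,0,0,0],[0,0,0.004,0,0,0],[0,0,0.004,0,0,0],[0,0,0.004,0,0,0],[0,0,0.004,0,0,0],[0,0,0.004,0,0,0]]]}}

```text
time_s: 14.3
tool_pos: [580.8, 79.2, 189.9]
orientation: [180.0, -0.0, 56.0]
contact_force: [-2.4, 0.1, 6.0]
gripper_width: 29.1
finger_force: 70.8
```

>>> {"name": "arm_command", "arguments": {"targets": [[[-0.03,0.02,0,-0.0174,-0.0258,0],[-0.06,0.04,-0.002,-0.0348,-0.0516,0],[-0.09,0.061,-0.004,-0.0522,-0.0774,0],[-0.12,0.081,-0.007,-0.0696,-0.1032,0],[-0.12,0.081,-0.007,-0.0696,-0.1032,0],[-0.12,0.081,-0.007,-0.0696,-0.1032,0]]]}}

```text
time_s: 15.05
tool_pos: [569.0, 87.4, 189.4]
orientation: [174.4, -0.0, 56.0]
contact_force: [-2.3, 0.2, 7.3]
gripper_width: 29.4
finger_force: 71.0
```

>>> {"name": "arm_command", "arguments": {"targets": [[[-0.03,0.02,0,-0.0174,-0.0258,0],[-0.06,0.04,-0.004,-0.0348,-0.0516,0],[-0.09,0.06,-0.01,-0.0522,-0.0774,0],[-0.119,0.08,-0.015,-0.0696,-0.1032,0],[-0.119,0.08,-0.015,-0.0696,-0.1032,0],[-0.119,0.08,-0.015,-0.0696,-0.1032,0]]]}}

```text
time_s: 15.8
tool_pos: [556.7, 95.7, 187.4]
orientation: [168.8, -0.0, 56.0]
contact_force: [-1.1, 0.9, 6.1]
gripper_width: 29.3
finger_force: 70.9
```

>>> {"name": "arm_command", "arguments": {"targets": [[[-0.028,0.019,-0.005,-0.0168,-0.0249,0],[-0.056,0.038,-0.012,-0.0336,-0.0498,0],[-0.084,0.057,-0.019,-0.0503,-0.0746,0],[-0.112,0.076,-0.026,-0.0671,-0.0995,0],[-0.112,0.076,-0.026,-0.0671,-0.0995,0],[-0.112,0.076,-0.026,-0.0671,-0.0995,0],[-0.112,0.076,-0.026,-0.0671,-0.0995,0],[-0.112,0.076,-0.026,-0.0671,-0.0995,0],[-0.112,0.076,-0.026,-0.0671,-0.0995,0],[-0.112,0.076,-0.026,-0.0671,-0.0995,0],[-0.112,0.076,-0.026,-0.0671,-0.0995,0],[-0.112,0.076,-0.026,-0.0671,-0.0995,0]]]}}

```text
time_s: 17.3
tool_pos: [545.1, 103.1, 184.3]
orientation: [163.5, 0.0, 56.0]
contact_force: [-5.5, 3.2, 1.9]
gripper_width: 29.4
finger_force: 70.5
```

```bash
python3 - <<'E'
from h import *
a=save("side","s3.png")
for t in("gauge","pointer_tip","index_mark","stud_a","cover"):
    print(t,[(np.round(d["point"],1).tolist(),round(d["conf"],2)) for d in ctrl.tip_of("side",t)[:2]])
R,p=gpose();r=rect("side",a[:,:,::-1].copy(),R,p,0)
s=ctrl.get_state();print(s["tool_pos"],s["orientation"],s["time_s"],s["contact_force"],"shoe ctr",p)
c=a[120:320,170:370,::-1]
cv2.imwrite("pics/v3.png",np.hstack([cv2.resize(r,(400,418)),cv2.resize(c,(400,418),interpolation=cv2.INTER_CUBIC)]))
E
```

```text
gauge [([578.9, 86.1, 51.5], 0.71)]
pointer_tip []
index_mark []
stud_a [([580.9, 76.6, 3.9], 0.62)]
cover [([497.2, 285.9, -3.3], 0.79), ([408.4, -19.5, 3.8], 0.26)]
[545.04639593 103.05984587 184.26763389] [1.63452069e+02 4.62149751e-03 5.60118664e+01] 17.6 [-2.96324172  3.02522758  1.90995117] shoe ctr [576.68567836  81.71591743  55.81767272]
```

View pics/v3.png

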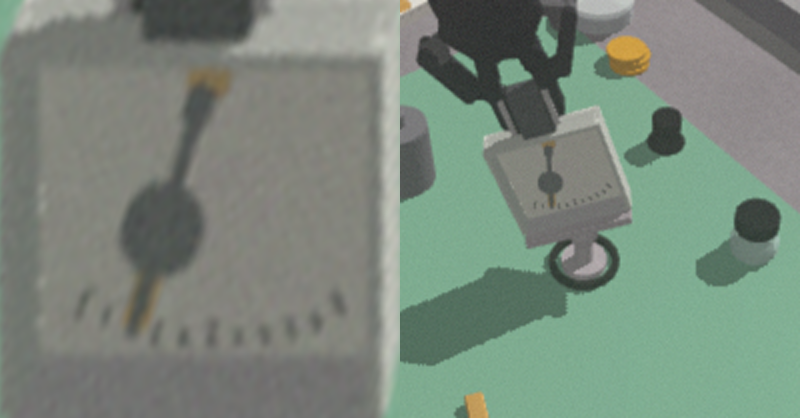

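```bash
cat > m.py <<'E'
from h import *
def meas(f,R,p,k=8):
    im=cv2.imread(f); o,_=ray("side",[[280,210]]); v=R.T@(o-p-R@[0,0,50]); print(f,"view",(v/v[0]).round(3))
    for x in(-8,-6,-4,0,4,8):
        r=rect("side",im,R,p,x,k); h=cv2.cvtColor(r,cv2.COLOR_BGR2HSV).astype(int)
        b=(abs(h[...,0]-20)<9)&(h[...,1]>70); g=cv2.cvtColor(r,cv2.COLOR_BGR2GRAY).astype(int)
        V,U=np.mgrid[:r.shape[0],:r.shape[1]]; Y=U/k-55+.5/k; Z=115-V/k-.5/k
        m=((g<100)&(abs(Y)<40)&(Z>12)&(Z<95)).astype(np.uint8)
        m=cv2.morphologyEx(m,cv2.MORPH_OPEN,cv2.getStructuringElement(cv2.MORPH_ELLIPSE,(9*k,9*k)))
        n,l,st,c=cv2.connectedComponentsWithStats(m); out=[]
        for i in range(1,n):
            if 150*k*k<st[i,4]<900*k*k: y,z=c[i,0]/k-55,115-c[i,1]/k; out.append((round(y,1),round(z,1),round(np.degrees(np.arctan2(-y,88-z)),2),round(st[i,4]/k/k)))
        t=b&(abs(Y)<40)&(Z>15)&(Z<45)
        # tab edges in rows
        e=[(z,round(Y[q&t].min(),1),round(Y[q&t].max(),1)) for z in(26,29,32) for q in[abs(Z-z)<.6] if (q&t).any()]
        print(x,"weight",out,"tab",e,[round(float(np.degrees(np.arctan2(-(a+c)/2,88-z))),2) for z,a,c in e])
E
python3 - <<'E'
from m import *
c=np.radians(50.287-180);R1=np.array([[np.cos(c),-np.sin(c),0],[np.sin(c),np.cos(c),0],[0,0,1]])
meas("pics/s1.png",R1,np.array([480.54,-201.05,244.0]))
meas("pics/s3.png",*gpose())
E
```

```text
pics/s1.png view [ 1.    -0.106  1.105]
-8 weight [(np.float64(1.7), np.float64(40.3), np.float64(-2.04), 478)] tab [(26, np.float64(-20.7), np.float64(-13.7)), (29, np.float64(-19.9), np.float64(-12.9)), (32, np.float64(-19.1), np.float64(-11.8))] [15.51, 15.53, 15.42]
-6 weight [(np.float64(1.5), np.float64(42.5), np.float64(-1.87), 473)] tab [(26, np.float64(-21.3), np.float64(-14.4)), (29, np.float64(-20.6), np.float64(-13.6)), (32, np.float64(-19.8), np.float64(-12.8))] [16.06, 16.16, 16.23]
-4 weight [(np.float64(1.3), np.float64(44.7), np.float64(-1.68), 467)] tab [(26, np.float64(-22.4), np.float64(-15.2)), (29, np.float64(-21.2), np.float64(-14.3)), (32, np.float64(-20.4), np.float64(-13.4))] [16.87, 16.74, 16.79]
0 weight [(np.float64(0.8), np.float64(49.1), np.float64(-1.23), 457)] tab [(26, np.float64(-20.7), np.float64(-16.7)), (29, np.float64(-23.1), np.float64(-15.8)), (32, np.float64(-22.2), np.float64(-15.1))] [16.78, 18.25, 18.42]
4 weight [(np.float64(0.4), np.float64(53.6), np.float64(-0.67), 447)] tab [(32, np.float64(-23.3), np.float64(-16.4))] [19.52]
8 weight [(np.float64(-0.0), np.float64(58.0), np.float64(0.06), 437)] tab [] []
pics/s3.png view [1.    0.288 0.868]
-8 weight [(np.float64(-13.0), np.float64(44.8), np.float64(16.73), 449)] tab [] []
-6 weight [(np.float64(-12.3), np.float64(46.6), np.float64(16.6), 446)] tab [] []
-4 weight [(np.float64(-11.7), np.float64(48.3), np.float64(16.48), 442)] tab [(26, np.float64(-21.3), np.float64(-15.1))] [16.36]
0 weight [(np.float64(-10.5), np.float64(51.8), np.float64(16.21), 437)] tab [(26, np.float64(-15.6), np.float64(-14.6)), (29, np.float64(-20.3), np.float64(-13.8))] [13.69, 16.12]
4 weight [(np.float64(-9.3), np.float64(55.2), np.float64(15.86), 432)] tab [(29, np.float64(-14.1), np.float64(-13.7)), (32, np.float64(-19.2), np.float64(-12.6))] [13.26, 15.85]
8 weight [(np.float64(-8.1), np.float64(58.7), np.float64(15.44), 427)] tab [] []
```

The pointer covers the tab. It looks slightly left of it only because the camera views from the gauge's +y side. The lean reads 16.55° and the index measures about 16.5°. A final steadiness check follows.

>>> {"name": "arm_command", "arguments": {"targets": [[[0,0,0,0,0,0],[0,0,0,0,0,0],[0,0,0,0,0,0],[0,0,0,0,0,0],[0,0,0,0,0,0],[0,0,0,0,0,0],[0,0,0,0,0,0],[0,0,0,0,0,0]]]}}

```text
time_s: 18.6
tool_pos: [545.1, 103.0, 184.3]
orientation: [163.5, 0.0, 56.0]
contact_force: [-3.4, 3.4, 2.6]
gripper_width: 29.2
finger_force: 70.5
```

```bash
python3 - <<'E'
from m import *
F=[]
for i in range(6): save("side",f"e{i}.png"); F.append(ctrl.get_state()["contact_force"])
print(np.mean(F,0),np.std(F,0)); s=ctrl.get_state();print(s["tool_pos"],s["orientation"])
im=np.mean([cv2.imread(f"pics/e{i}.png").astype(float) for i in range(6)],0).astype(np.uint8);cv2.imwrite("pics/eavg.png",im)
meas("pics/eavg.png",*gpose())
E
```

```text
[-3.4918006   3.59119116  1.99473251] [0.49052231 0.24670506 0.35863291]
[545.04838039 103.00989788 184.27647422] [1.63451450e+02 4.78318111e-03 5.60074456e+01]
pics/eavg.png view [1.    0.289 0.869]
-8 weight [(np.float64(-13.0), np.float64(44.9), np.float64(16.78), 450)] tab [] []
-6 weight [(np.float64(-12.4), np.float64(46.6), np.float64(16.65), 447)] tab [] []
-4 weight [(np.float64(-11.8), np.float64(48.4), np.float64(16.53), 444)] tab [(26, np.float64(-21.3), np.float64(-15.1))] [16.36]
0 weight [(np.float64(-10.5), np.float64(51.9), np.float64(16.25), 438)] tab [(26, np.float64(-15.8), np.float64(-14.6)), (29, np.float64(-20.3), np.float64(-13.8))] [13.78, 16.12]
4 weight [(np.float64(-9.3), np.float64(55.3), np.float64(15.92), 433)] tab [(29, np.float64(-14.6), np.float64(-13.7)), (32, np.float64(-19.2), np.float64(-12.7))] [13.49, 15.9]
8 weight [(np.float64(-8.1), np.float64(58.8), np.float64(15.49), 427)] tab [] []
```

Everything is steady: about 5 N on the stud, with the pointer and index agreeing within a fraction of a degree. Handing in.

```bash
python3 -c "
from rig import ctrl
print(ctrl.job_done())"
```

```text
the job is handed in; nothing more can be done
None
```

I stood the gauge upright on the uncovered stud, then rocked it to a lean of 16.55°. The pointer is over the middle of the index tab (measured at about 16.5°), and the arm is holding it steady there with about 5 N on the stud. I handed the job in at about 19 s.

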